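Clamp a thin strip in the quick-release rail clamp

ROBOT

A 7-joint arm with a two-finger parallel gripper is mounted at the origin on the work surface; the furniture and walls round the work are solid. World frame = base frame: x ahead of the robot, y to its left, z up, the work surface at z = 0. Lengths are in m, angles in rad, forces in N, time in s.
With the tool pointing down it reaches from about 0.4 to 0.875 m from the base axis. Payload 19.3 kg.
Tool frame: the origin (TCP) lies at the very end of the fingers, on their centre line; the grasp point (between the pads) lies 19 mm behind it; z points along the fingers, y is the line along which they close (so a half turn about z gives the same grasp; the last joint's range is limited). The gripper opens to 85 mm and grips with 20 to 120 N. Pads are 22 mm wide; open, the fingers measure 114 mm over their backs; the gripper's body (76 mm by 85 mm) begins 54 mm behind the grasp point. The pads swing forward as they close: fully open they stand 13 mm farther back than shut.
Start: joints at [-1.415, 0.521, -0.036, 1.599, 0.021, 1.021, -0.113], TCP at [0.14, 0.609, 0.231] pointing down, gripper open.
Joint ranges: [-2.91, 2.91], [-0.3, 2.13], [-1.5, 1.42], [0.17, 2.43], [-1.26, 4.41], [0.16, 1.93], [-2.52, 2.52]. Speed limits (rad/s): [1.89, 1.89, 2.39, 2.39, 3.01, 3.01, 3.01].

INTERFACE

Orientations are given as [roll, pitch, yaw] about the fixed x, y, z axes, in that order (R = Rz(yaw) Ry(pitch) Rx(roll)).
In Python, from workcell import bot gives the robot as it stands.
- The arm moves only by the tool carry_out, never from a script. Its argument "rows" is a list that holds one entry, the list of rows, each a list of 4 numbers: the shift along the tool's x, y, z in m, then the turn about the tool's z in degrees. In form: [[[x, y, z, twist], ...]]. A call has 1 to 12 rows; each row is the pose to reach, as a shift and turn from the pose commanded when the call began, along the tool's axes at that moment; what a row does not reach only later rows make up. A row lasts 1/12 s, in which the tool goes at most 41.7 mm and 7.16 degrees, less where a joint would pass 70% of its speed; a pose out of reach is approached as far as the arm can. A call with a gripper value outside its range is refused whole. "grip" is the finger opening in m, from 0 to 0.0854, set as the call begins (left out, the last holds). The fingers move at their own pace and stop on an object; "grip_force" is the grip in N (left out, the last holds). Time passes only in rows, so rows that repeat a pose let the fingers close. It gives the time, the measured TCP pose, the force, the opening and the grip force at its end, in the units of the state.
- bot.observe(): the state, without advancing time (a new reading comes with each control period).
- bot.grab_frame(name): name is "side" or "top"; returns a dict with "pixels" (420x560x3 uint8, red, green, blue), "K" (3x3 intrinsics, pixels), "k1" (the pictures are not rectified: a ray, as slopes to the right and down, at radius r is drawn at 1 + k1 r^2 times it, then the intrinsics apply), "pose" (4x4, takes a point from camera to world coordinates). Camera axes: x right, y down, z forward; pixel columns grow to the right and rows downward; lengths in m; the calibration is good to about 2 mm. A picture is of the moment at which its call begins. There is no depth.
- bot.job_done(): hands the job in; it is judged then, once.
Trained networks look in a picture, given as the dict that the camera call returned (one of the last four; its "shot" number tells which), for a name from the list of things; names that differ only in an ending like _2 or _b are one class to them, and where a whole thing is asked for, a point or a joint stands for the part that bears it (a point fixed in the world has none). Each returns a list of dicts, best first, with "conf" (0 to 1); they miss things now and then, are a little off and sometimes report something else, mostly with a low value. They report only what shows in the picture. A call takes as long as a camera call. They do not tell look-alikes from the thing itself.
- bot.look_for(picture, label): "position" ([column, row] in pixels, amid what is visible of it).
- bot.regions_of(picture, label): "region" (420x560 bool, what is visible of it) and "position" ([column, row] in pixels, amid what is visible of it).
- bot.spot_point(picture, label): "position" ([column, row] in pixels: a listed point, or the origin of a listed thing).
The state is a dict: "clock": time; "qpos": joint angles; "qd": joint speeds; "joint_efforts": joint torques, N m; "position": TCP position; "tool_rot": TCP orientation; "force": force on the tool from outside, world axes, zero at the start; "moment": the same for the moment, N m; "grip_width": finger opening in m; "finger_force": force on a finger pad.
Only numpy, scipy, OpenCV 4.12 (cv2) and the standard library are available. Lean on these libraries where they do the work, as an engineer would, in place of code of your own. Each camera call takes 0.05 s, during which the arm holds its last target. There are 200 camera calls.

TASK

Clamp the white strip lengthwise in the rail clamp: press the black release tab so that the brake shoe at the other end of the rocker tips up off the rail and, keeping it pressed, slide the jaw along until its rubber pad has pushed the strip home against the end screw and presses lightly on it. With that light pressure kept up, let the tab come up so that the brake holds the strip clamped, then let go. The thin strip must not be squeezed hard, the jaw must never be dragged with its brake on, and the other things are to stay where they lie.

Things in the scene. Friction and masses are not known exactly. Their poses are not given: they have to be found in the camera images.
- rail: rail clamp fixed to the table: plywood base 110 x 420 x 9 (x -45 to +65), on it along y an aluminium bar (x 15 to 60, top z 31) and, on the robot's side of the bar, a lane (x -9 to 15, floor z 9) with a 6 high outer lip. Origin: centre of the base's underside, x across, y along the rail towards the end block. It does not move
- end_face (a point): middle of the lane side of the dark end block (38 x 24 x 30), at rail x 1, y 180, z 16.5. From here a round steel screw head, diameter 13, stands out into the lane towards the strip by 3 to 28 mm: set differently each time, and not measured. It stays put
- carriage (a joint): m, red jaw carriage sliding on the bar. Grows towards the end block (rail +y), 0 to 0.19. The unpressed pad's face lies at rail y = -0.135 + value. Slides with about 1 N with the brake off; the brake holds it against about 13 N
- rocker (a joint): rad, sprung rocker on the carriage, pivot along the rail's y at rail x 22, z 53. 0: brake shoe down on the rail (locked). Grows as the tab is pressed; shoe clear above 0.03, hard stop at 0.15. The tab takes about 10 N to start and 13 N at the hard stop, and springs back when let go
- tab (a point): middle of the top of the black tab plate, the robot-side end of the rocker, 60 from the pivot; 56 above the table when locked, 9 lower at the hard stop. Plate 34 (rail x) by 66 (rail y). On its middle a fin, 10 thick (rail y), 24 long (rail x), 22 tall: fingers straddle it along the rail's y, the tips press the plate beside it, and pushing the fin slides the carriage
- pad_face (a point): middle of the face, towards the strip, of the jaw's black rubber pad (23 wide, rail z 10 to 30), at rail x 1, z 13; moves with the carriage. The tab lies 43 from it in rail -y. The pad gives 1 mm for each 6 N; when the brake takes over, the pressure on the strip may drop by up to 2 N
- strip: white strip 20 x 170 x 8, about 17 g, loose in the lane, long axis (its y) along the rail's y, origin at the centre of its underside. Clamped with under 2 N it is loose, with over 10 N it bows; 5 to 7 N while pushing is right
- marker_blue: blue marker pen 12 x 130 x 14, long axis along its y, a bystander; origin at the centre of its underside
- spanner: steel combination spanner 39 x 224 x 9, long axis along its y, a bystander; origin at the centre of its underside
- strip_wood: bare wooden strip 20 x 300 x 12, long axis along its y, a bystander; origin at the centre of its underside
- hex_nut_0: steel hexagon nut 21 x 24 x 11, a bystander; origin at the centre of its underside
- hex_nut_1: steel hexagon nut 23 x 26 x 11, a bystander; origin at the centre of its underside
Not all that is in view belongs to the job. There is more than one size of the strip; the job needs the larger.

How it is judged:
On the way, in this order (a step that is already met when the one before it is completed fails the run):
1. the tab is pressed down and the brake shoe is clear of the rail (value of joint rocker above 0.05 rad), for 0.2 s.
2. with the tab still pressed, the pad has pushed the strip home and presses on it (value of joint rocker above 0.03 rad and contact force between carriage and strip above 2 N), for 0.3 s.
At the end, for the whole second after the job is handed in: The tab is up and the brake shoe down on the rail (rocker under 0.02 rad); the strip lies flat and straight in the lane, at rest, clamped lengthwise between the end screw and the jaw's pad, which presses on it with more than 2 N (value of joint rocker below 0.02 rad and contact force between carriage and strip above 2 N and z of strip in the frame of rail below 0.012 m and angle between the y axis of strip and the y axis of rail, either way round below 0.05 rad and linear speed of strip below 0.01 m/s); the robot touches nothing.
It fails at once if the jaw squeezes the strip with more than 10 N (contact force between carriage and strip above 10 N).
It fails at once if the jaw is dragged along with its brake shoe on the rail (value of joint rocker below -0.001 rad and (velocity of joint carriage above 0.02 m/s or velocity of joint carriage below -0.02 m/s)).
It fails at once if a bystander is moved by more than 20 mm (distance of any of marker_blue, spanner, strip_wood, hex_nut_0, hex_nut_1 from where it was at the start of the episode above 0.02 m).
It also fails if it takes over 51 s, if anything falls off the work surface, if the arm or the gripper's body presses on something with over 40 N, if the wrist force passes 120 N, or if a joint passes its speed limit or range.

## Working session

There is one attempt and no reset: what is moved stays moved. The work goes in short steps, Python scripts to look and compute and a tool call to move; the robot and the scene stay as the last step left them, time stands still between calls to the robot, and variables do not carry over. Pictures are saved under pics/ and viewed, at most 10 in all, crops included, and the job is handed in when it is done.

Besides the shell and the picture viewer there is one more tool, called after "Emit:" as name(argument=value, ...), one argument or row to a line, values as JSON. carry_out: Moves the arm, as the interface text tells. Its arguments: {"type":"object","properties":{"rows":{"type":"array","items":{"type":"array","items":{"type":"array","items":{"type":"number"}}}},"grip":{"type":"number"},"grip_force":{"type":"number"}},"required":["rows"]}

```bash
mkdir -p pics
cat > h.py <<'E'
import numpy as np, cv2
from workcell import bot
from scipy.spatial.transform import Rotation as R
def ray(p,f):
    K=f["K"];d=np.array([(p[0]-K[0,2])/K[0,0],(p[1]-K[1,2])/K[1,1]]);u=d.copy()
    for _ in range(20): u=d/(1+f["k1"]*(u@u))
    P=f["pose"];return P[:3,3],P[:3,:3]@np.array([u[0],u[1],1])
def atz(p,f,z):
    o,d=ray(p,f);return o+d*(z-o[2])/d[2]
def proj(X,f):
    P=f["pose"];c=P[:3,:3].T@(np.array(X)-P[:3,3]);u=c[:2]/c[2];u=u*(1+f["k1"]*(u@u));return f["K"][[0,1],[0,1]]*u+f["K"][:2,2]
def tri(p,f,q,g):
    o,d=ray(p,f);a,e=ray(q,g);s=np.linalg.lstsq(np.c_[d,-e],a-o,rcond=None)[0]
    A=o+s[0]*d;B=a+s[1]*e;return (A+B)/2,np.linalg.norm(A-B)
E
python3 - <<'E'
from h import *
np.set_printoptions(precision=4,suppress=True)
s=bot.observe();print(s)
F={n:bot.grab_frame(n) for n in("top","side")}
for n,f in F.items():
    cv2.imwrite(f"pics/{n}0.png",np.ascontiguousarray(f["pixels"][:,:,::-1])); print(n,f["pose"],f["K"][0,0],f["k1"])
    for l in("rail","end_face","tab","pad_face","strip"):
        for r in bot.spot_point(f,l)[:3]: print(l,np.array(r["position"]),round(r["conf"],2),[atz(r["position"],f,z) for z in ({"rail":0,"end_face":.0165,"tab":.056,"pad_face":.013,"strip":.009}[l],)])
E
```

```text
{'clock': 0.0, 'qpos': array([-1.4152,  0.522 , -0.0363,  1.6   ,  0.0212,  1.0211, -0.1128]), 'qd': array([ 0.0009, -0.0013, -0.0008,  0.0004, -0.0016, -0.001 ,  0.0003]), 'joint_efforts': array([  0.0013, -92.7118,   1.9801, -36.9937,   0.0179,   0.008 ,
         0.    ]), 'position': array([0.1399, 0.6088, 0.2307]), 'tool_rot': array([-3.1404,  0.0001,  2.9158]), 'force': array([-0.8073, -0.4155, -0.2445]), 'moment': array([ 0.0327,  0.0096, -0.0522]), 'finger_force': 0.0, 'grip_width': 0.08522311805622457}
top [[-0.0243 -0.9967  0.0777  0.4524]
 [-0.9996  0.0232 -0.0151  0.1369]
 [ 0.0133 -0.078  -0.9969  0.9898]
 [ 0.      0.      0.      1.    ]] 433.9024839731186 -0.12778888443709902
rail [283.8 212.2] 0.83 [array([0.5158, 0.1162, 0.    ])]
end_face [205.6 208.6] 0.71 [array([0.5269, 0.2925, 0.0165])]
tab [345.4 234.3] 0.98 [array([ 0.4612, -0.0144,  0.056 ])]
pad_face [322.8 214.9] 0.62 [array([0.5067, 0.0285, 0.013 ])]
pad_face [155.2 241.5] 0.21 [array([0.4552, 0.4089, 0.013 ])]
strip [262.6 210.2] 0.9 [array([0.5209, 0.1643, 0.009 ])]
strip [416.  183.5] 0.74 [array([ 0.5744, -0.1915,  0.009 ])]
side [[-0.8063 -0.2423  0.5396  0.0216]
 [-0.5914  0.3166 -0.7416  0.8311]
 [ 0.0088 -0.9171 -0.3986  0.4414]
 [ 0.      0.      0.      1.    ]] 432.8537332310317 0.037411431013282336
strip [151.2 292.7] 0.27 [array([0.575 , 0.4366, 0.009 ])]
strip [206.5 235. ] 0.15 [array([0.6599, 0.2135, 0.009 ])]
```

View pics/top0.png

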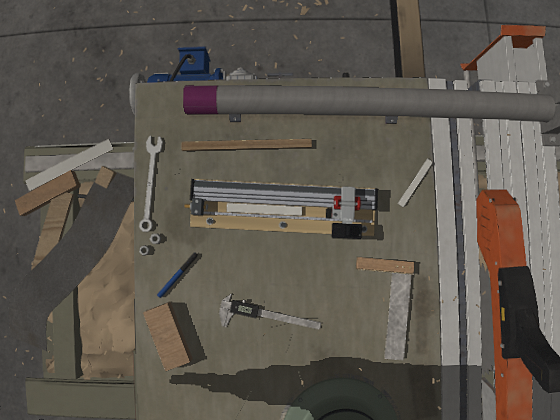

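View pics/side0.png

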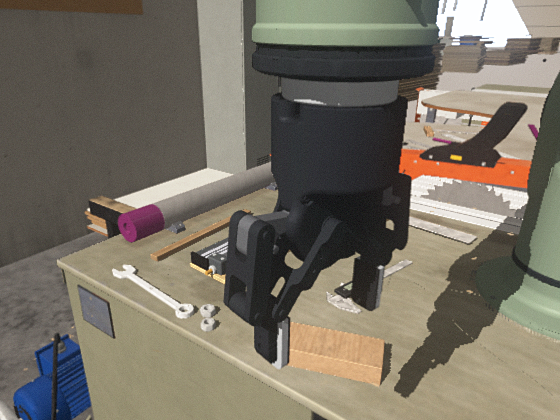

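The top view shows the clamp with its end block near (197,208), the jaw and black tab near (347,230), and the larger strip in the lane over columns 227–304. The smaller look-alike lies at (416,183). In the side view the gripper hides the clamp.

Run:
```python
from h import *
np.set_printoptions(precision=4,suppress=True)
f=bot.grab_frame("top")
im=np.ascontiguousarray(f["pixels"][:,:,::-1])
cv2.imwrite("pics/crop.png",cv2.resize(im[170:250,180:390],None,fx=3.8,fy=3.8,interpolation=cv2.INTER_CUBIC))
for l,z in(("rail",.009),("strip",.017),("tab",.056),("carriage",.05)):
    for r in bot.regions_of(f,l)[:2]:
        v,u=np.nonzero(r["region"]); 
        if len(u)<5: continue
        P=np.array([atz(p,f,z)[:2] for p in zip(u.astype(float),v)]).astype(np.float32)
        print(l,round(r["conf"],2),len(u),cv2.minAreaRect(P),(u.min(),u.max(),v.min(),v.max()))
for i in range(3):
    g=bot.grab_frame("top")
    for l,z in(("tab",.056),("end_face",.0165),("pad_face",.013)): 
        r=bot.spot_point(g,l); print(l,[(np.array(q["position"]),atz(q["position"],g,z)[:2]) for q in r[:1]])
```

```text
rail 0.96 8299 ((0.5219764709472656, 0.11803065985441208), (0.4324244558811188, 0.11946319788694382), 85.6854019165039) (np.int64(188), np.int64(378), np.int64(179), np.int64(239))
strip 0.93 622 ((0.5227935910224915, 0.1609671413898468), (0.166937917470932, 0.020144818350672722), 85.7202377319336) (np.int64(227), np.int64(301), np.int64(203), np.int64(215))
strip 0.92 316 ((0.5761955380439758, -0.18594062328338623), (0.015702083706855774, 0.12412559986114502), 52.99744415283203) (np.int64(400), np.int64(430), np.int64(160), np.int64(205))
tab 0.55 944 ((0.5075715184211731, -0.01842767372727394), (0.06322458386421204, 0.11307638883590698), 88.16168975830078) (np.int64(332), np.int64(361), np.int64(187), np.int64(239))
tab 0.5 59 ((0.508169412612915, 0.020779404789209366), (0.010868825949728489, 0.02170647121965885), 88.11760711669922) (np.int64(326), np.int64(331), np.int64(208), np.int64(218))
carriage 0.98 1252 ((0.5076190233230591, -0.012163762003183365), (0.11444254219532013, 0.07599660009145737), 0.46073171496391296) (np.int64(326), np.int64(361), np.int64(187), np.int64(239))
carriage 0.65 64 ((0.5085025429725647, 0.018934231251478195), (0.013127711601555347, 0.021861456334590912), 88.16158294677734) (np.int64(326), np.int64(332), np.int64(208), np.int64(218))
tab [(array([347. , 233.8]), array([ 0.4622, -0.0179]))]
end_face [(array([206.5, 211.5]), array([0.5203, 0.2905]))]
pad_face [(array([248.9, 147.5]), array([0.665 , 0.1926]))]
tab [(array([345.9, 233.9]), array([ 0.4621, -0.0155]))]
end_face [(array([207.7, 207.9]), array([0.5284, 0.2877]))]
pad_face [(array([325.5, 210.7]), array([0.5161, 0.0221]))]
tab [(array([177.9, 273.1]), array([0.3863, 0.3481]))]
end_face [(array([207.5, 209.4]), array([0.525 , 0.2882]))]
pad_face [(array([322.8, 212.6]), array([0.512 , 0.0283]))]
```

View pics/crop.png

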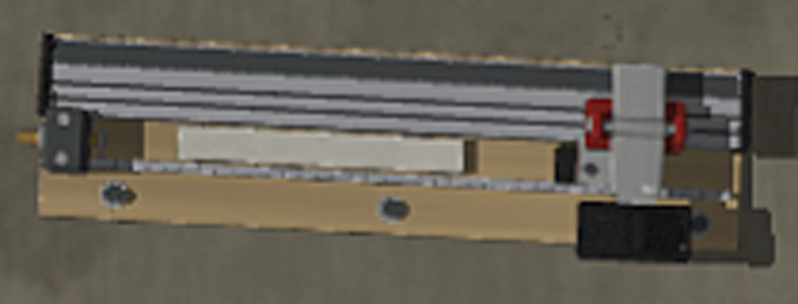

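Emit:
carry_out(
  rows=[
    [[-0.035,-0.014,0,0],[-0.07,-0.027,0,-2],[-0.105,-0.041,0,-4],[-0.14,-0.055,0,-6],[-0.175,-0.068,0,-8],[-0.21,-0.082,0,-8.6],[-0.245,-0.096,0,-8.6],[-0.28,-0.11,0,-8.6],[-0.315,-0.123,0,-8.6],[-0.315,-0.123,0,-8.6],[-0.315,-0.123,0,-8.6]],
  ],
  grip=0.024,
)

```text
clock: 2.37
position: [0.4212, 0.4171, 0.2312]
tool_rot: [-3.141, 0.0, 3.062]
force: [-0.8, 0.7, 0.1]
grip_width: 0.0242
finger_force: 0.0
```

Emit:
carry_out(
  rows=[
    [[-0.007,-0.039,0.01,0],[-0.014,-0.078,0.02,0],[-0.022,-0.117,0.03,0],[-0.029,-0.156,0.04,0],[-0.036,-0.195,0.05,0],[-0.043,-0.234,0.06,0],[-0.05,-0.273,0.07,0],[-0.058,-0.312,0.08,0],[-0.065,-0.351,0.09,0],[-0.072,-0.39,0.1,0],[-0.079,-0.43,0.11,0],[-0.079,-0.43,0.11,0]],
  ],
)

```text
clock: 3.37
position: [0.4649, -0.0227, 0.1201]
tool_rot: [-3.139, -0.001, 3.059]
force: [-2.0, -0.1, 0.2]
grip_width: 0.024
finger_force: 0.0
```

Run:
```python
from h import *
np.set_printoptions(precision=4,suppress=True)
s=bot.observe();print(s["clock"],s["position"],s["tool_rot"],s["force"])
f=bot.grab_frame("side");g=bot.grab_frame("top")
T=s["position"];print("tcp px",proj(T,f),"tab guess",proj([.466,-.0175,.056],f))
for n,k in(("side",f),("top",g)):
  for l in("tab","pad_face","end_face"):
    print(n,l,[(np.array(r["position"]),round(r["conf"],2)) for r in bot.spot_point(k,l)[:2]])
im=np.ascontiguousarray(f["pixels"][:,:,::-1])
u,v=map(int,proj(T,f));u=min(max(u,100),460);v=min(max(v,75),345)
print(u-100,v-75)
cv2.imwrite("pics/s1.png",cv2.resize(im[v-75:v+75,u-100:u+100],None,fx=4,fy=4,interpolation=cv2.INTER_CUBIC))
```

```text
3.3667 [ 0.4649 -0.0227  0.1201] [-3.1391 -0.0014  3.0586] [-1.9981 -0.0693  0.1767]
tcp px [337.2496 178.4259] tab guess [333.9481 204.6963]
side tab [(array([334.4, 201. ]), 0.82)]
side pad_face [(array([306.3, 220.7]), 0.46)]
side end_face [(array([224. , 262.4]), 0.57)]
top tab [(array([344.7, 233.5]), 0.71)]
top pad_face []
top end_face [(array([205.4, 207.8]), 0.6)]
237 103
```

View pics/s1.png

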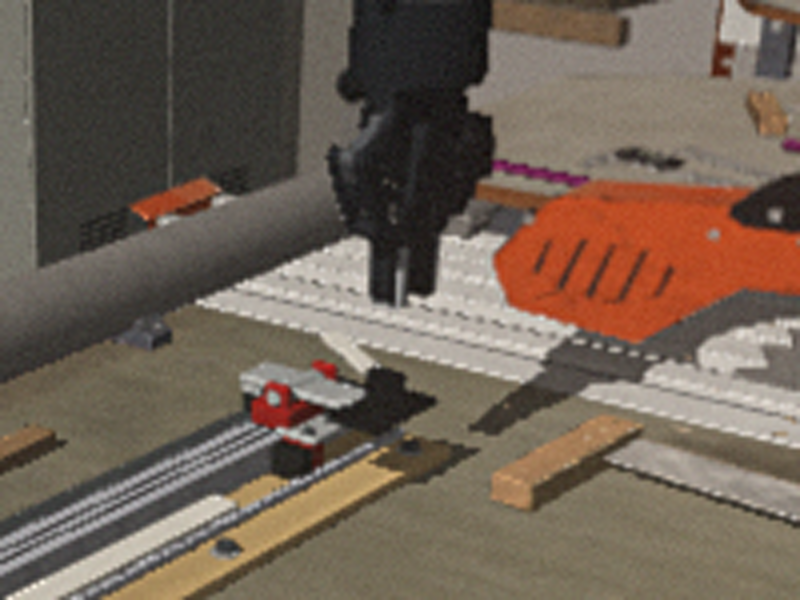

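The side crop shows the gripper above the tab and a bit beyond it, with the fin near crop (385,380). That agrees with my tab estimate to about 3 mm.

Emit:
carry_out(
  rows=[
    [[0,0,0,0],[0,0,0.01,0],[0,0,0.02,0],[0,0,0.02,0],[0,0,0.02,0],[0,0,0.02,0]],
  ],
)

```text
clock: 4.27
position: [0.4655, -0.0161, 0.1011]
tool_rot: [-3.141, -0.001, 3.066]
force: [0.6, 0.8, 1.1]
grip_width: 0.0242
finger_force: 0.0
```

Emit:
carry_out(
  rows=[
    [[0,0,0.01,0],[0,0,0.02,0],[0,0,0.028,0],[0,0,0.034,0],[0,0,0.037,0],[0,0,0.037,0],[0,0,0.037,0]],
  ],
)

```text
clock: 4.85
position: [0.4656, -0.0161, 0.0642]
tool_rot: [-3.141, -0.0, 3.066]
force: [-0.6, -0.3, 0.2]
grip_width: 0.0239
finger_force: 0.0
```

Run:
```python
from h import *
s=bot.observe();print(s["position"],s["force"])
f=bot.grab_frame("side")
im=np.ascontiguousarray(f["pixels"][:,:,::-1])
cv2.imwrite("pics/s2.png",cv2.resize(im[150:240,270:390],None,fx=6,fy=6,interpolation=cv2.INTER_CUBIC)+20)
```

```text
[ 0.46560661 -0.0160639   0.06419892] [-0.56852419 -0.25577492  0.24665214]
```

View pics/s2.png

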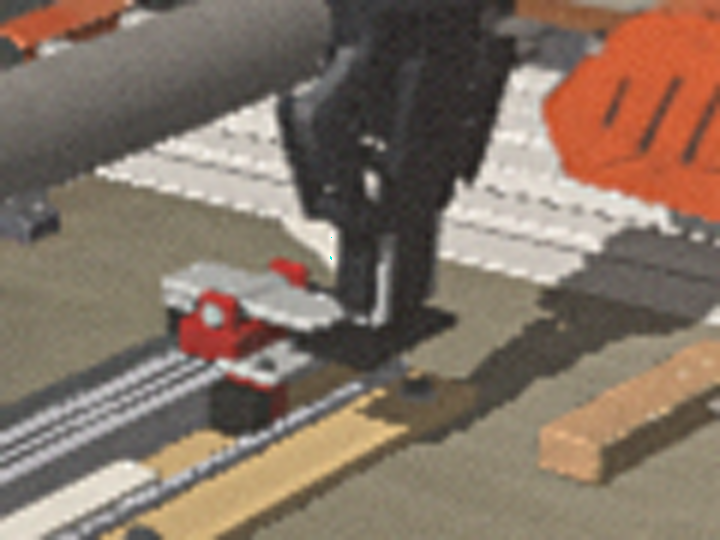

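The fingers straddle the fin and read no force. Next I press.

Emit:
carry_out(
  rows=[
    [[0,0,0.003,0],[0,0,0.006,0],[0,0,0.009,0],[0,0,0.011,0],[0,0,0.011,0],[0,0,0.011,0]],
  ],
)

```text
clock: 5.4
position: [0.4657, -0.016, 0.0533]
tool_rot: [3.142, 0.0, 3.066]
force: [-1.7, -0.2, 11.0]
grip_width: 0.0241
finger_force: 5.5
```

Emit:
carry_out(
  rows=[
    [[0,0,0.002,0],[0,0,0.003,0],[0,0,0.003,0],[0,0,0.003,0]],
  ],
)

```text
clock: 5.73
position: [0.4658, -0.016, 0.0505]
tool_rot: [3.142, 0.0, 3.066]
force: [-2.3, 0.3, 11.9]
grip_width: 0.0237
finger_force: 6.0
```

Emit:
carry_out(
  rows=[
    [[0,0,-0.001,0],[0,0,-0.001,0],[0,0,-0.001,0],[0,0,-0.001,0],[0,0,-0.001,0]],
  ],
  grip=0.013,
  grip_force=20,
)

```text
clock: 6.15
position: [0.466, -0.0161, 0.0516]
tool_rot: [3.142, 0.001, 3.066]
force: [-2.2, -0.4, 11.7]
grip_width: 0.013
finger_force: 5.9
```

Run:
```python
from h import *
np.set_printoptions(precision=4,suppress=True)
f=bot.grab_frame("top");g=bot.grab_frame("side");print(bot.observe()["force"])
# rail frame: yaw -.0755, origin from strip line & end face
ys=[]
y=np.array([np.sin(.0755),np.cos(.0755)]);x=np.array([y[1],-y[0]])
t=np.array([.466,-.0161]); 
e=np.array([.5255,.2895]); O=e-.18*y-.001*x; print("O",O,"tab rail",(t-O)@x,(t-O)@y)
np.save("O.npy",O)
def W(a,b,c): return [*(O+a*x+b*y),c]
a=cv2.resize(np.ascontiguousarray(f["pixels"][:,:,::-1])[190:225,190:240],None,fx=8,fy=8,interpolation=cv2.INTER_CUBIC)
b=cv2.resize(np.ascontiguousarray(g["pixels"][:,:,::-1])[235:290,195:265],None,fx=5,fy=5,interpolation=cv2.INTER_CUBIC)
c=np.zeros((280,760,3),np.uint8);c[:280,:400]=a;c[:275,405:755]=b
c=np.clip(c*1.3,0,255).astype(np.uint8)
cv2.imwrite("pics/e.png",c)
for d in (180,177,170,165,160,155,152,135):
    p=(proj(W(.001,d/1e3,.023),f)-[190,190])*8; q=(proj(W(.001,d/1e3,.023),g)-[195,235])*5+[405,0]; print(d,p,q)
```

```text
[-1.5079 -0.4027 11.4716]
O [0.5109 0.1101] tab rail -0.035279611977092076 -0.1292173988552255
180 [131.8128 151.9447] [571.7906 129.3399]
177 [142.4616 152.5052] [577.3909 126.4603]
170 [167.3232 153.8133] [590.3486 119.798 ]
165 [185.0933 154.7478] [599.5114 115.0871]
160 [202.8729 155.6825] [608.5981 110.4155]
155 [220.6617 156.6173] [617.6097 105.7828]
152 [231.3392 157.1782] [622.981  103.0215]
135 [291.9004 160.357 ] [652.9238  87.6299]
```

View pics/e.png

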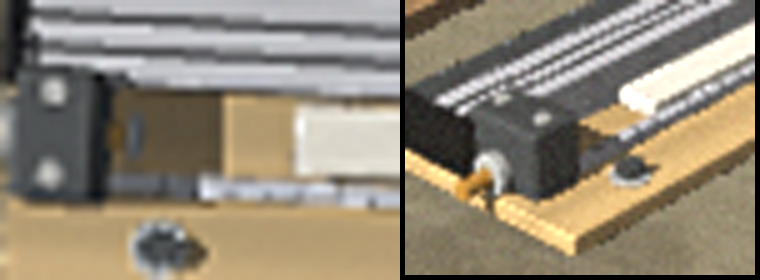

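The left half shows the screw head's face at x≈143 and the strip end at x≈297. At about 3.55 px/mm that is roughly a 43 mm gap. The pad-to-strip gap is about 54 mm, so contact should come after about 97 mm of travel.

Emit:
carry_out(
  rows=[
    [[0,0.001,0,0],[0,0.003,0,0],[0,0.006,0,0],[0,0.01,0,0],[0,0.015,0,0],[0,0.02,0,0],[0,0.025,0,0],[0,0.03,0,0],[0,0.035,0,0],[0,0.039,0,0],[0,0.042,0,0],[0,0.044,0,0]],
  ],
)

```text
clock: 7.25
position: [0.4693, 0.0281, 0.0515]
tool_rot: [3.141, 0.001, 3.066]
force: [-1.4, -0.5, 11.8]
grip_width: 0.0131
finger_force: 5.9
```

Emit:
carry_out(
  rows=[
    [[0,0.002,0,0],[0,0.005,0,0],[0,0.009,0,0],[0,0.013,0,0],[0,0.017,0,0],[0,0.021,0,0],[0,0.025,0,0],[0,0.029,0,0],[0,0.033,0,0],[0,0.036,0,0],[0,0.038,0,0],[0,0.039,0,0]],
  ],
)

```text
clock: 8.25
position: [0.4722, 0.067, 0.0516]
tool_rot: [3.141, 0.001, 3.066]
force: [-2.0, -1.0, 12.3]
grip_width: 0.0132
finger_force: 5.9
```

Run:
```python
from h import *
print(bot.observe()["force"])
f=bot.grab_frame("top")
a=cv2.resize(np.ascontiguousarray(f["pixels"][:,:,::-1])[185:245,190:330],None,fx=5.7,fy=5.7,interpolation=cv2.INTER_CUBIC)
cv2.imwrite("pics/e2.png",np.clip(a*1.3,0,255).astype(np.uint8))
```

```text
[-2.01970302 -0.95934939 12.25564975]
```

View pics/e2.png

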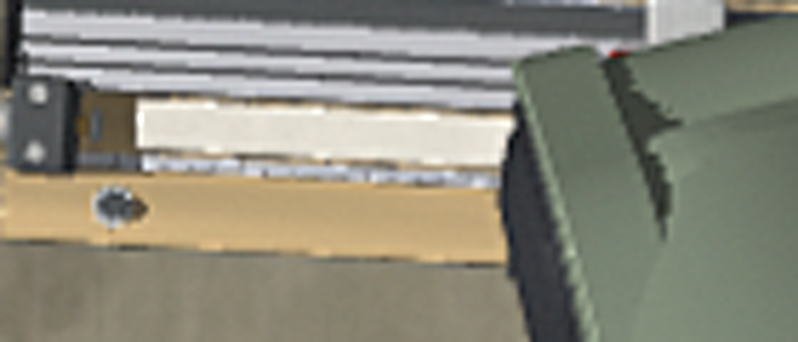

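The strip has been pushed along: its end is at x≈137 and the screw face at x≈103, so about 13 mm is left.

Emit:
carry_out(
  rows=[
    [[0,0.001,0,0],[0,0.003,0,0],[0,0.005,0,0],[0,0.007,0,0],[0,0.008,0,0],[0,0.009,0,0],[0,0.0095,0,0],[0,0.01,0,0],[0,0.01,0,0]],
  ],
)

```text
clock: 9.05
position: [0.473, 0.0768, 0.0516]
tool_rot: [3.141, 0.001, 3.066]
force: [-1.7, -0.7, 11.2]
grip_width: 0.013
finger_force: 5.9
```

Emit:
carry_out(
  rows=[
    [[0,0.0003,0,0],[0,0.0006,0,0],[0,0.001,0,0],[0,0.001,0,0],[0,0.001,0,0]],
  ],
)

```text
clock: 9.47
position: [0.473, 0.0777, 0.0516]
tool_rot: [3.141, 0.001, 3.066]
force: [-1.6, 0.1, 12.0]
grip_width: 0.0131
finger_force: 5.9
```

Emit:
carry_out(
  rows=[
    [[0,0.0003,0,0],[0,0.0006,0,0],[0,0.001,0,0],[0,0.001,0,0],[0,0.001,0,0]],
  ],
)

```text
clock: 9.88
position: [0.4731, 0.0787, 0.0516]
tool_rot: [3.141, 0.001, 3.066]
force: [-2.5, -0.8, 10.8]
grip_width: 0.0136
finger_force: 5.9
```

Emit:
carry_out(
  rows=[
    [[0,0.0003,0,0],[0,0.0006,0,0],[0,0.0008,0,0],[0,0.0008,0,0],[0,0.0008,0,0]],
  ],
)

```text
clock: 10.3
position: [0.4732, 0.0795, 0.0515]
tool_rot: [3.141, 0.001, 3.066]
force: [-3.1, -1.1, 11.2]
grip_width: 0.013
finger_force: 5.9
```

Emit:
carry_out(
  rows=[
    [[0,0.0003,0,0],[0,0.0006,0,0],[0,0.0008,0,0],[0,0.0008,0,0],[0,0.0008,0,0]],
  ],
)

```text
clock: 10.72
position: [0.4732, 0.0803, 0.0516]
tool_rot: [3.141, 0.001, 3.066]
force: [-2.2, -0.6, 11.4]
grip_width: 0.0129
finger_force: 5.9
```

Emit:
carry_out(
  rows=[
    [[0,0.0003,0,0],[0,0.0006,0,0],[0,0.0008,0,0],[0,0.0008,0,0],[0,0.0008,0,0]],
  ],
)

```text
clock: 11.13
position: [0.4733, 0.0809, 0.0515]
tool_rot: [-3.142, 0.001, 3.066]
force: [-2.1, -2.6, 11.6]
grip_width: 0.0132
finger_force: 5.9
```

Run:
```python
from h import *
F=[]
for i in range(6):
    bot.grab_frame("side"); F.append(bot.observe()["force"])
print(np.round(F,1),np.mean(F,0), bot.observe()["position"],bot.observe()["clock"])
```

```text
[[-1.  -1.9 11.2]
 [-1.9 -2.1 11.7]
 [-1.3 -1.2 11.7]
 [-1.7 -1.9 11.8]
 [-0.9 -1.6 11.3]
 [-1.7 -2.3 12.1]] [-1.41463765 -1.83863296 11.63547015] [0.4732729  0.08090762 0.05154301] 11.4333
```

Emit:
carry_out(
  rows=[
    [[0,0.0002,0,0],[0,0.0004,0,0],[0,0.0004,0,0],[0,0.0004,0,0],[0,0.0004,0,0]],
  ],
)

```text
clock: 11.85
position: [0.4733, 0.0812, 0.0515]
tool_rot: [-3.141, 0.001, 3.065]
force: [-1.8, -2.7, 11.9]
grip_width: 0.0128
finger_force: 5.9
```

Emit:
carry_out(
  rows=[
    [[0,0.0002,0,0],[0,0.0004,0,0],[0,0.0004,0,0],[0,0.0004,0,0],[0,0.0004,0,0]],
  ],
)

```text
clock: 12.27
position: [0.4733, 0.0814, 0.0515]
tool_rot: [-3.141, 0.001, 3.065]
force: [-1.6, -3.6, 11.0]
grip_width: 0.0129
finger_force: 5.9
```

Emit:
carry_out(
  rows=[
    [[0,0.0002,0,0],[0,0.0004,0,0],[0,0.0006,0,0],[0,0.0008,0,0],[0,0.0008,0,0],[0,0.0008,0,0]],
  ],
)

```text
clock: 12.77
position: [0.4734, 0.082, 0.0515]
tool_rot: [-3.141, 0.001, 3.065]
force: [-0.8, -4.7, 11.8]
grip_width: 0.0129
finger_force: 5.9
```

```bash
cat > m.py <<'E'
from h import *
F=[];W=[]
for i in range(6):
    bot.grab_frame("side"); s=bot.observe();F.append(s["force"])
print(np.mean(F,0),np.std(F,0), s["position"],s["clock"],s["grip_width"])
E
python3 m.py
```

```text
[-1.21845768 -4.93187742 11.96044143] [0.71456642 0.43018953 0.49023379] [0.4733729  0.08199675 0.05151993] 13.0667 0.012946878070761817
```

Emit:
carry_out(
  rows=[
    [[0,0.0002,0,0],[0,0.0004,0,0],[0,0.0006,0,0],[0,0.0008,0,0],[0,0.0008,0,0],[0,0.0008,0,0]],
  ],
)

```text
clock: 13.57
position: [0.4734, 0.0824, 0.0515]
tool_rot: [-3.141, 0.0, 3.065]
force: [-1.1, -7.4, 12.7]
grip_width: 0.0132
finger_force: 5.9
```

```bash
python3 m.py
```

```text
[-1.11335756 -7.05554815 11.48470096] [0.53025389 0.48014856 0.47865182] [0.47342264 0.0824551  0.05150974] 13.8667 0.012899150803262626
```

Emit:
carry_out(
  rows=[
    [[0,0,-0.0005,0],[0,0,-0.001,0],[0,0,-0.0015,0],[0,0,-0.002,0],[0,0,-0.0025,0],[0,0,-0.003,0],[0,0,-0.003,0]],
  ],
)

```text
clock: 14.45
position: [0.4734, 0.0825, 0.0545]
tool_rot: [-3.141, 0.0, 3.065]
force: [-0.8, -6.6, 10.7]
grip_width: 0.013
finger_force: 5.3
```

```bash
python3 m.py
```

```text
[-0.88755094 -6.9475993  10.51222076] [0.81781366 0.41734892 0.3718404 ] [0.47339106 0.08245106 0.05446944] 14.75 0.013040684613707016
```

Pressure holds. Now I raise past the lock point.

Emit:
carry_out(
  rows=[
    [[0,0,-0.0005,0],[0,0,-0.001,0],[0,0,-0.0015,0],[0,0,-0.002,0],[0,0,-0.0025,0],[0,0,-0.003,0],[0,0,-0.003,0]],
  ],
)

```text
clock: 15.33
position: [0.4732, 0.0829, 0.0571]
tool_rot: [-3.141, 0.0, 3.065]
force: [0.8, -5.1, -2.8]
grip_width: 0.0125
finger_force: 2.5
```

```bash
python3 m.py
```

```text
[ 1.32376779 -4.71709849 -1.31375453] [0.43163052 0.37094298 0.31460404] [0.47317798 0.0828776  0.05707107] 15.6333 0.013143130609037343
```

Emit:
carry_out(
  rows=[
    [[0,-0.0005,0,0],[0,-0.001,0,0],[0,-0.0015,0,0],[0,-0.002,0,0],[0,-0.002,0,0],[0,-0.002,0,0]],
  ],
)

```text
clock: 16.13
position: [0.473, 0.0816, 0.0573]
tool_rot: [3.141, -0.0, 3.066]
force: [0.3, 0.5, 0.8]
grip_width: 0.013
finger_force: 0.0
```

```bash
python3 m.py
```

```text
[ 0.07755654 -0.11118488 -0.00466714] [0.45714809 0.52650422 0.36055015] [0.47302902 0.0814935  0.05730624] 16.4333 0.013217548443499564
```

Contact-free. I lift straight up, opening the fingers a little.

Emit:
carry_out(
  rows=[
    [[0,0,0,0],[0,0,0,0],[0,0,-0.005,0],[0,0,-0.012,0],[0,0,-0.022,0],[0,0,-0.035,0],[0,0,-0.055,0],[0,0,-0.08,0],[0,0,-0.11,0],[0,0,-0.13,0],[0,0,-0.13,0],[0,0,-0.13,0]],
  ],
  grip=0.02,
)

```text
clock: 17.43
position: [0.4736, 0.0816, 0.1891]
tool_rot: [3.14, 0.003, 3.066]
force: [-0.1, -0.5, -0.2]
grip_width: 0.02
finger_force: 0.0
```

Run:
```python
from h import *
print(bot.observe()["position"],bot.observe()["force"])
f=bot.grab_frame("top");g=bot.grab_frame("side")
a=cv2.resize(np.ascontiguousarray(f["pixels"][:,:,::-1])[185:245,190:330],None,fx=5,fy=5,interpolation=cv2.INTER_CUBIC)
b=cv2.resize(np.ascontiguousarray(g["pixels"][:,:,::-1])[190:290,195:370],None,fx=3,fy=3,interpolation=cv2.INTER_CUBIC)
c=np.zeros((600,700,3),np.uint8);c[:300]=a;c[300:,:525]=b
cv2.imwrite("pics/f.png",np.clip(c*1.3,0,255).astype(np.uint8))
```

```text
[0.47356805 0.08164351 0.1890931 ] [-0.13517746 -0.47597897 -0.20658841]
```

View pics/f.png

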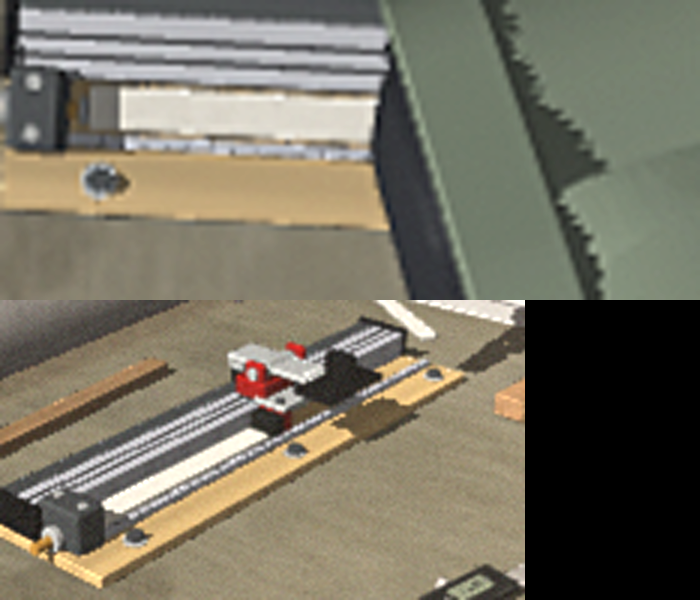

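The strip is straight in the lane. Its shaded front end reaches the screw at x≈88 in the top half, the pad is against its rear end, and the tab is up and free.

```bash
python3 -c "
from workcell import bot
print(bot.job_done())"
```

```text
the job is handed in; nothing more can be done
None
```

The white strip is clamped between the end screw and the jaw pad, with the brake on, the tab up and the gripper clear. I pushed with about 6 N on the strip by my force estimate before the brake took over, and handed the job in at about 17.5 s; no verdict came back.

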